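Load a resin specimen block under the spring flap of a viewing stand

ROBOT

A 6-joint arm with a two-finger parallel gripper is mounted at the origin on the work surface. World frame = base frame: x ahead of the robot, y to its left, z up, the work surface at z = 0. Lengths are in m, angles in rad, forces in N, time in s.
With the tool pointing down it reaches from about 0.25 to 0.775 m from the base axis. Payload 4 kg.
Tool frame: the origin (TCP) lies midway between the tips of the shut fingers; the grasp point (between the pads) lies robot.tcp_to_grasp behind it (robot.tcp_to_grasp is the distance from the TCP to the grasp point, in m); y points along the fingers, x is the direction in which the jaws open and shut, and the axes are right-handed (so a half turn about y gives the same grasp; the last joint's range is limited). The gripper opens to 94 mm and grips with 3 to 60 N. Pads are 16 mm wide; open, the fingers measure 119 mm over their backs; the gripper's body (75 mm by 177 mm) begins 78 mm behind the grasp point.
Start: joints at [1.143, 0.087, 1.371, -0, 1.684, -0.103], TCP at [0.176, 0.521, 0.206] pointing down, gripper open.
Joint ranges: [-3.1, 3.1], [-0.76, 2.03], [0.27, 2.55], [-1.08, 4.22], [0.17, 2.65], [-2.57, 2.57]. Speed limits (rad/s): [2.79, 2.79, 3.14, 3.14, 3.14, 3.14].

INTERFACE

Orientations are given as [roll, pitch, yaw] about the fixed x, y, z axes, in that order (R = Rz(yaw) Ry(pitch) Rx(roll)).
In Python, from bench import robot gives the robot as it stands.
- The arm moves only by the tool arm_command, never from a script. Its argument "series" is text: rows parted by semicolons, each of 7 numbers parted by spaces: the turn, a rotation vector about the tool's x, y, z in rad, then the shift along the tool's x, y, z in m, then the finger opening in m, from 0 to 0.094. A call has 1 to 12 rows; each row shifts and turns the pose as measured when the row begins, along the tool's axes as they then stand; what a row does not reach is not made up. A row lasts 1/10 s, in which the tool goes at most 50 mm and 8.59 degrees, less where a joint would pass 70% of its speed; a pose out of reach is approached as far as the arm can. A call with a gripper value outside its range is refused whole. The fingers move at their own pace and stop on an object; the grip force is fixed at half the most. Time passes only in rows, so rows that do not move let the fingers close. It gives the time, the measured TCP pose, the force and the opening at its end, in the units of the state.
- robot.get_obs(): the state, without advancing time (a new reading comes with each control period).
- robot.snapshot(name): name is "side" or "top" or "wrist"; returns the picture (384x512x3 uint8, blue, green, red); there is no depth.
- robot.camera_params(name): a dict with "fx", "fy", "cx", "cy" (pixels), "extrinsics" (4x4, takes a point from camera to world coordinates). Camera axes: x right, y up, looking along -z (the intrinsics and any distortion apply to the point x, -y, -z); pixel columns grow to the right and rows downward; lengths in m; the calibration is good to about 2 mm. The wrist camera is an equidistant fisheye: a pixel r from the principal point sees the ray r / f radians off the axis. A picture is of the moment at which its call begins: read the wrist's pose just before it. camera_params takes no time and is no camera call; for the wrist camera it gives the pose at the moment of the call.
- robot.close_job(): hands the job in, once; it reports no verdict.
Trained networks look in the newest picture that a camera, given by its name, has taken for a name from the list of things; names that differ only in an ending like _2 or _b are one class to them, and where a whole thing is asked for, a point or a joint stands for the part that bears it (a point fixed in the world has none). Each returns a list of dicts, best first, with "score" (0 to 1); they miss things now and then, are a little off and sometimes report something else, mostly with a low value. They report only what shows in the picture. A call takes as long as a camera call. They do not tell look-alikes from the thing itself.
- robot.spot_in(camera, target): "centre" ([x, y, z] in m, in the coordinates of the camera as it stood for that picture, good to about 4 mm: the middle of the surface that is visible of it).
The state is a dict: "time": time; "joint_positions": joint angles; "qvel": joint speeds; "joint_torque": joint torques, N m; "tool_pos": TCP position; "ee_rot": TCP orientation; "wrist_force": force on the tool from outside, world axes, zero at the start; "wrist_torque": the same for the moment, N m; "width": finger opening in m.
Only numpy, scipy, OpenCV 4.12 (cv2) and the standard library are available. Lean on these libraries where they do the work, as an engineer would, in place of code of your own. Each camera call takes 0.05 s, during which the arm holds its last target.

TASK

Load the resin specimen block into the viewing stand: with one fingertip push the long press bar right down so that the spring flap stays wide open, and while it is held open push the block along its lane under the flap with the other fingertip until it is fully home against the back stop. Then let go of the bar so that the flap comes down flat on the block and clamps it. Only push the block, never lift or tip it, and leave the beaker, jar and dish alone.

Things in the scene. Friction and masses are not known exactly. Their poses are not given: they have to be found in the camera images.
- stand: Fixed cream and aluminium viewing stand, 235 mm long (x), 80 mm wide, 46 mm tall. Origin: on the bench, under the lane's middle, level with the flap's front edge. x runs along the lane the way the block is pushed (away from the robot, within about 20 degrees of straight ahead), y left, z up. Lane: y -28 to +28 mm, floor 6 mm up, open front end at x = -175 mm; rails beside it 6 mm thick, tops 18 mm up.
- hinge (a point): Flap hinge: a 6 mm shaft parallel to the lane, at stand y = +34 mm, 39 mm above the bench, left of the lane between it and the press bar; this point is at stand x = 0. The shaft is held by two posts 6 x 10 mm, 46 mm tall, at stand x = -171 and +53 mm, y = +36 mm.
- home (a point): Where the block's centre lies when fully home against the back stop: stand x = +17.5 mm, y = 0, 21 mm above the bench; axes as the stand. The back stop is an upright aluminium plate across the lane's far end, face at stand x = +55 mm, top 26 mm up.
- block_center (a point): Centre (half-way up) of the loose amber resin block with a white base and a leaf inside: 75 mm long (x, along the lane), 50 wide, 30 tall, about 130 g. It lies in the lane in front of the flap; its rear face is 37.5 mm behind this point, its top 36 mm above the bench. When home, its rear face (stand x = -20 mm) still stands out 20 mm in front of the flap.
- flap (a joint): Angle (rad) of the steel flap and press bar, one piece rocking on the hinge. 0: closed by its spring, sloping down across the lane and barring it. About 0.40: lying flat on the block. 0.72: fully open, rigid stop; the block goes under freely above 0.47. Pressing the bar opens it (about 7 N when fully down); released, it springs back.
- flap_mid (a point): Middle of the flap, 28 mm from the hinge: a dark steel frame plate with a clear window, 45 mm along the lane (stand x = 0 to 45 mm), reaching 56 mm across it from the hinge, 4 mm thick. Its free edge, to the right, is about 16 mm above the bench when closed and 56 mm when fully open.
- press_bar (a point): Middle of the top of the steel press bar left of the hinge: a plate 155 mm long (stand x = -165 to -10 mm), 30 wide, 4 thick. Closed: stand y = +70 mm, 41 mm above the bench, outer edge tilted up 0.36 rad. Fully down: y = +63 mm, 17 mm up, outer edge tilted down 0.36. Press it anywhere along its length; a fingertip can slide along it and at about 20 mm up also reaches the block's rear face.
- beaker_mid (a point): Bystander: middle of a glass beaker 64 mm wide, 85 mm tall, right of the stand. Not to be moved.
- jar_mid (a point): Bystander: middle of an amber jar 54 mm wide, 75 mm tall, white cap, right of the stand. Not to be moved.
- dish_mid (a point): Bystander: middle of a closed glass dish 90 mm wide, 16 mm tall, left of the stand. Not to be moved.
There are look-alikes about, which are no part of the job. Of the things that look like the part that bears block_center, the middle-sized one is meant.

How it is judged:
By the outcome, as a careful person would: the job done as asked, in the order asked, and still so for the second after the job is handed in, with the robot touching nothing.
It also fails if it takes over 38 s, if anything falls off the work surface, if the arm or the gripper's body presses on something with over 40 N, if the wrist force passes 120 N, or if a joint passes its speed limit or range.

## Working session

There is one attempt and no reset: what is moved stays moved. The work goes in short steps, Python scripts to look and compute and a tool call to move; the robot and the scene stay as the last step left them, time stands still between calls to the robot, and variables do not carry over. Pictures are saved under pics/ and viewed, and the job is handed in when it is done.

Besides the shell and the picture viewer there is one more tool, called after "Call:" as name(argument=value, ...) on one line, values as JSON. arm_command: Moves the arm, as the interface text tells. Its arguments: {"type":"object","properties":{"series":{"type":"string"}},"required":["series"]}

```bash
mkdir -p pics; ls; python3 - <<'E'
from bench import robot
import cv2
o=robot.get_obs()
for k,v in o.items(): print(k,v)
print(robot.tcp_to_grasp)
for n in ("side","top","wrist"):
    p=robot.camera_params(n); print(n,p)
    cv2.imwrite(f"pics/{n}0.png",robot.snapshot(n))
E
```

```text
pics
time 0.0
joint_positions [ 1.14294892e+00  8.79376698e-02  1.37223806e+00 -5.57267388e-05
  1.68359791e+00 -1.03109794e-01]
qvel [5.68201637e-04 6.95586074e-04 9.65389163e-05 2.53716458e-03
 7.98214402e-04 2.95732356e-04]
joint_torque [-4.45267924e-04 -3.40190578e+01 -3.02425683e+01  7.17928517e-02
  3.31788976e-02 -1.56808410e-04]
tool_pos [0.17528218 0.52074265 0.20432187]
ee_rot [-1.57062694  0.00217511  1.24605269]
wrist_force [0.33672994 0.28820623 0.20179575]
wrist_torque [-0.01345468 -0.0198667  -0.04073075]
width 0.0939396926834681
0.0188
side {'fx': 413.074000519595, 'fy': 413.074000519595, 'cx': 256.50740433920987, 'cy': 190.32068372067747, 'extrinsics': array([[-0.99635073,  0.04784904, -0.07068024,  0.50934141],
       [-0.08460477, -0.66309802,  0.74373588,  0.76936558],
       [-0.01128088,  0.74700167,  0.66472645,  0.76606105],
       [ 0.        ,  0.        ,  0.        ,  1.        ]])}
top {'fx': 402.81855851994436, 'fy': 402.81855851994436, 'cx': 258.25396224879245, 'cy': 187.2924397622432, 'extrinsics': array([[ 0.02050419,  0.97658933, -0.21413282,  0.36723042],
       [-0.99978429,  0.02073691, -0.00115967, -0.0035049 ],
       [ 0.00330793,  0.21411041,  0.97680386,  1.08265285],
       [ 0.        ,  0.        ,  0.        ,  1.        ]])}
wrist {'fx': 297.3186396354542, 'fy': 297.3186396354542, 'cx': 261.01466155768406, 'cy': 192.9210248224284, 'extrinsics': array([[ 0.31921181, -0.9138187 , -0.25107608,  0.10356188],
       [ 0.94767907,  0.30700344,  0.08748292,  0.54587349],
       [-0.0028623 , -0.26586513,  0.96400599,  0.38467892],
       [ 0.        ,  0.        ,  0.        ,  1.        ]])}
```

View pics/side0.png

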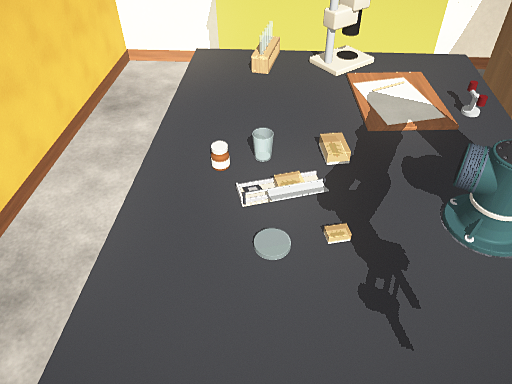

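View pics/top0.png

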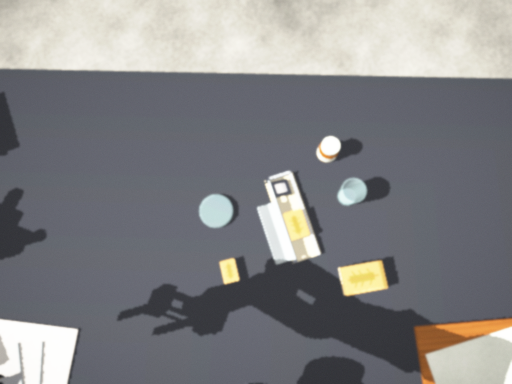

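View pics/wrist0.png

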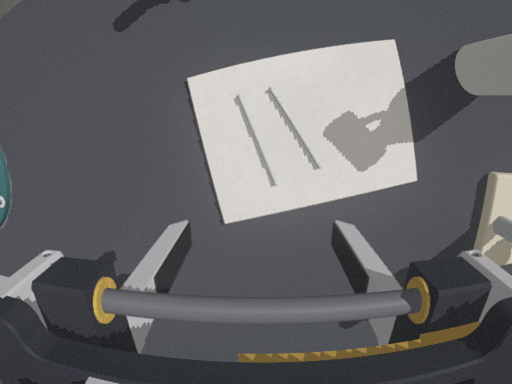

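```bash
cat > h.py <<'E'
from bench import robot
import numpy as np, cv2
def towld(n,c,p=None):
    p=p or robot.camera_params(n); E=p["extrinsics"]; return E[:3,:3]@np.array(c)+E[:3,3]
def px(n,w,p=None):
    p=p or robot.camera_params(n); E=p["extrinsics"]; c=E[:3,:3].T@(np.array(w)-E[:3,3])
    x,y,z=c[0],-c[1],-c[2]
    if n=="wrist":
        r=np.hypot(x,y); th=np.arctan2(r,z); return np.array([p["cx"]+p["fx"]*th*x/r,p["cy"]+p["fy"]*th*y/r])
    return np.array([p["cx"]+p["fx"]*x/z,p["cy"]+p["fy"]*y/z])
def ray(n,uv,z,p=None):
    p=p or robot.camera_params(n); E=p["extrinsics"]
    d=np.array([(uv[0]-p["cx"])/p["fx"],-(uv[1]-p["cy"])/p["fy"],-1.])
    if n=="wrist":
        a=np.array([(uv[0]-p["cx"]),(uv[1]-p["cy"])])/p["fx"]; r=np.hypot(*a); d=np.array([np.sin(r)*a[0]/r,-np.sin(r)*a[1]/r,-np.cos(r)])
    d=E[:3,:3]@d; o=E[:3,3]; return o+d*(z-o[2])/d[2]
E
python3 - <<'E'
from h import *
np.set_printoptions(precision=4,suppress=True)
for n in ("top","side"):
    for t in ("stand","block_center","press_bar","flap_mid"):
        for d in robot.spot_in(n,t):
            w=towld(n,d["centre"]); print(n,t,round(d["score"],2),w,px(n,w))
E
```

```text
top stand 0.88 [ 0.5081 -0.0661  0.0282] [281.8128 221.3008]
top stand 0.25 [0.5322 0.1056 0.0139] [217.5019 211.7362]
top block_center 0.73 [0.3795 0.0634 0.0203] [231.0742 270.187 ]
top block_center 0.65 [ 0.3644 -0.2682  0.0353] [361.1558 278.9227]
top block_center 0.57 [ 0.4984 -0.1028  0.0353] [296.0062 224.9297]
top press_bar 0.64 [ 0.4936 -0.0525  0.0373] [276.7403 226.2637]
top flap_mid 0.73 [ 0.496  -0.0558  0.0384] [278.0584 225.3247]
side stand 0.7 [ 0.5404 -0.0634  0.0377] [274.3275 186.7343]
side block_center 0.77 [0.3827 0.0768 0.024 ] [336.3199 232.1075]
side block_center 0.7 [ 0.5004 -0.1022  0.0364] [289.6598 178.4675]
side block_center 0.56 [ 0.3673 -0.252   0.044 ] [335.8297 146.2751]
side press_bar 0.65 [ 0.4916 -0.0528  0.0391] [292.5451 189.8296]
side flap_mid 0.61 [ 0.4908 -0.05    0.0417] [292.9016 189.8278]
```

Three amber blocks show in the top view: a small one at (230,271), one in the lane at (296,225), and a large one at (363,278). The one in the lane is the middle-sized one and lies in front of the flap. I'll confirm it in an enlarged crop.

```bash
python3 - <<'E'
import cv2
a=cv2.imread("pics/top0.png")[160:300,210:400]; cv2.imwrite("pics/topc.png",cv2.resize(a,None,fx=4.2,fy=4.2,interpolation=cv2.INTER_CUBIC))
a=cv2.imread("pics/side0.png")[120:250,225:365]; cv2.imwrite("pics/sidec.png",cv2.resize(a,None,fx=4.6,fy=4.6,interpolation=cv2.INTER_CUBIC))
E
```

```text
(no output)
```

View pics/topc.png

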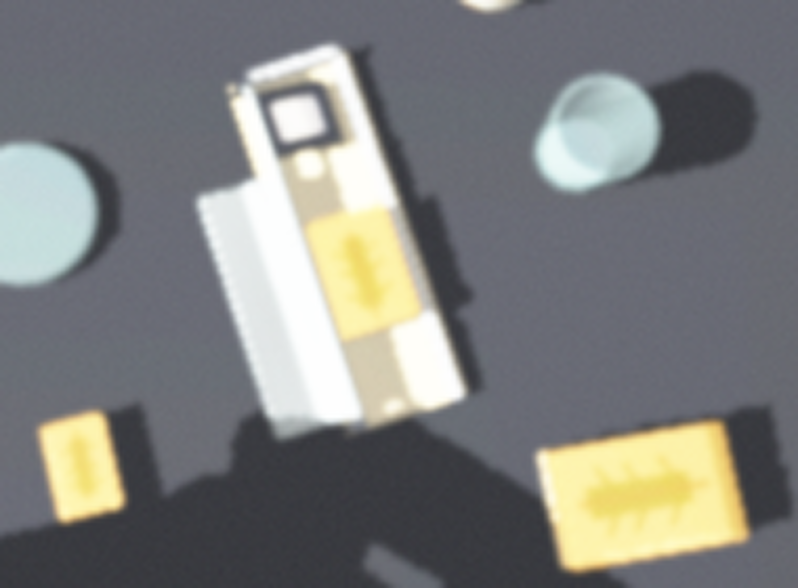

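View pics/sidec.png

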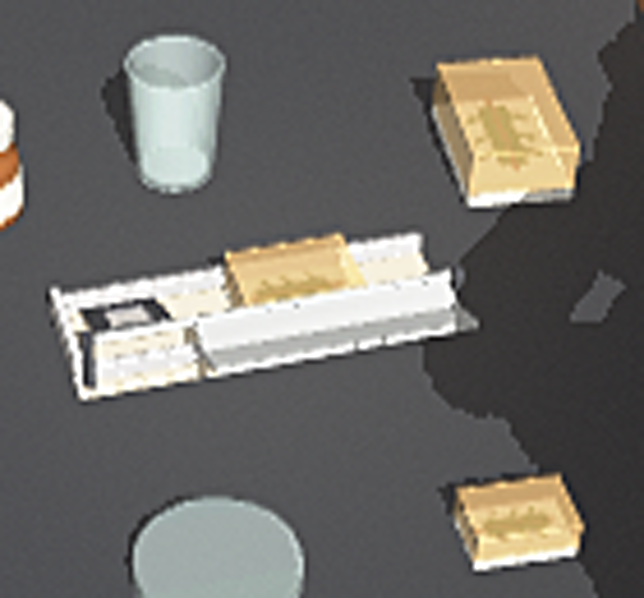

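The crop confirms it: the block in the lane, at crop (365,270), is the middle-sized one. Next I fit the stand pose to the pixel features and overlay the result.

```bash
cat > fit.py <<'E'
from h import *
from scipy.optimize import least_squares
P={n:robot.camera_params(n) for n in("top","side")}
C={"top":(210,160,4.2),"side":(225,120,4.6)}
def W(q,s):
    s=np.array(s)/1000; c,S=np.cos(q[2]),np.sin(q[2]); return np.array([q[0]+c*s[0]-S*s[1],q[1]+S*s[0]+c*s[1],s[2]])
if __name__=="__main__":
    obs=[("top",(199,203),(-10,84,46)),("top",(278,438),(-165,84,46)),("top",(325,83),(45,-17,16)),("top",(347,143),(0,-17,16))]
    def f(q): return np.concatenate([px(n,W(q,s),P[n])-(np.array(c)/C[n][2]+C[n][:2]) for n,c,s in obs])
    r=least_squares(f,[.54,-.09,.3]); q=r.x; print(q,np.round(r.fun.reshape(-1,2),2)); 
    np.save("q.npy",q)
    L=[[(-165,84,46),(-10,84,46),(-10,56,36),(-165,56,36),(-165,84,46)],[(0,34,39),(45,34,39),(45,-17,16),(0,-17,16),(0,34,39)],[(55,-28,26),(55,28,26)],[(-175,-34,18),(55,-34,18)],[(-175,-28,18),(55,-28,18)],[(-175,-28,6),(-175,28,6)],[(-175,28,18),(55,28,18)],[(-175,-40,0),(60,-40,0),(60,40,0)],[(-171,36,46),(-171,36,0)]]
    for n in C:
        ox,oy,k=C[n]; im=cv2.imread(f"pics/{n}c.png")
        for l in L:
            pts=np.array([(px(n,W(q,s),P[n])-(ox,oy))*k for s in l]).astype(int); cv2.polylines(im,[pts],False,(0,0,255),1)
        cv2.imwrite(f"pics/{n}fit.png",im)
E
python3 fit.py
```

```text
[ 0.57724785 -0.07860507  0.32674464] [[ 0.44 -0.93]
 [ 0.11  0.86]
 [-0.3  -0.58]
 [-0.28  0.59]]
```

```bash
python3 -c "
import cv2,numpy as np
a=cv2.imread('pics/topfit.png')[:450,150:500];b=cv2.imread('pics/sidefit.png')[180:430]
b=cv2.resize(b,(b.shape[1]*450//450,250));cv2.imwrite('pics/f1.png',cv2.resize(a,(466,600)));cv2.imwrite('pics/f2.png',b)"
```

```text
(no output)
```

View pics/f1.png

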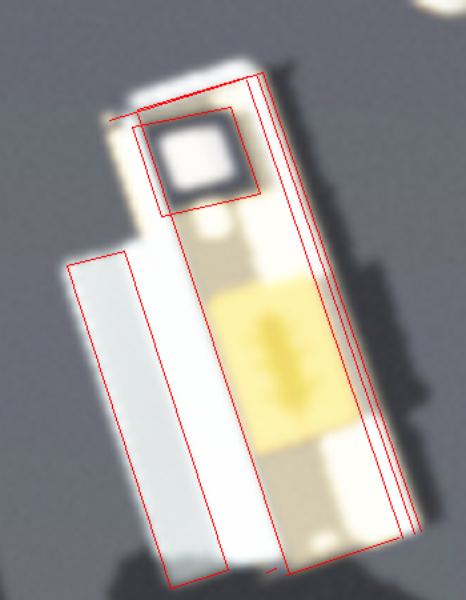

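View pics/f2.png

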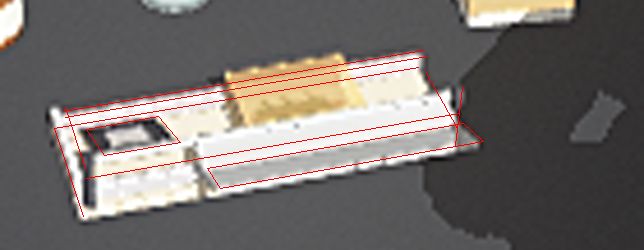

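```bash
python3 - <<'E'
s=open('fit.py').read()
s=s.replace('("top",(347,143),(0,-17,16))]','("top",(347,143),(0,-17,16)),("side",(81,312),(45,-17,16)),("side",(152,300),(0,-17,16)),("side",(172,326),(0,34,39)),("side",(476,324),(-165,84,46)),("side",(212,370),(-10,84,46)),("side",(419,236),(-175,-34,18)),("top",(462,396),(-175,-34,18))]')
open('fit.py','w').write(s)
E
python3 fit.py;python3 -c "
import cv2,numpy as np
a=cv2.imread('pics/topfit.png')[:450,150:500];b=cv2.imread('pics/sidefit.png')[180:430]
a=cv2.resize(a,(350,450));c=np.zeros((450,644+10,3),np.uint8)
cv2.imwrite('pics/f3.png',np.hstack([a,cv2.copyMakeBorder(b,0,200,0,0,cv2.BORDER_CONSTANT)[:,:450]]))"
```

```text
[ 0.57960548 -0.07755066  0.32721643] [[ 0.07 -1.82]
 [-0.27 -0.09]
 [-0.69 -1.43]
 [-0.66 -0.27]
 [ 0.23 -0.42]
 [ 0.64 -0.52]
 [ 0.92 -0.53]
 [ 0.68 -0.39]
 [ 0.96 -0.2 ]
 [ 0.21 -0.96]
 [-0.44  0.04]]
```

View pics/f3.png

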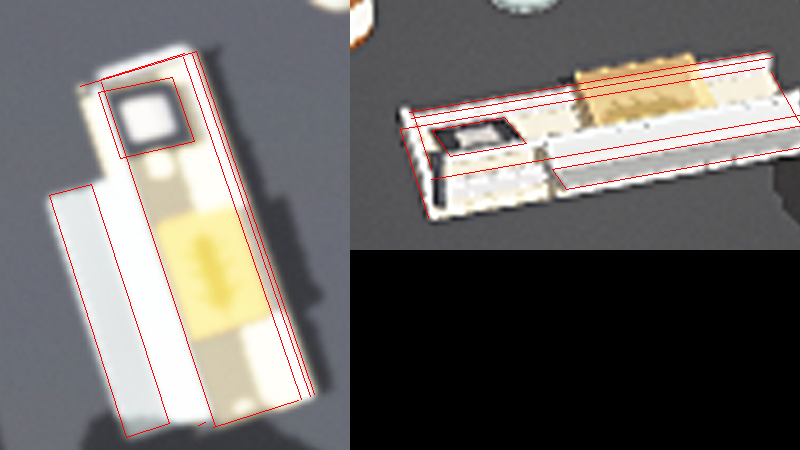

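The refined overlay agrees in both views to about 3 mm: stand origin ≈ (0.580, -0.078), yaw 0.327. The block centre is at stand x ≈ -84 mm, y ≈ +2 mm. Now I move above the lane.

Call:
arm_command(series="0 0 0 -0.035 0 -0.031 0.054;0 0 0 -0.035 0 -0.031 0.054;0 0 0 -0.035 0 -0.031 0.054;0 0 0 -0.035 0 -0.031 0.054;0 0 0 -0.035 0 -0.031 0.054;0 0 0 -0.035 0 -0.031 0.054;0 0 0 -0.035 0 -0.031 0.054;0 0 0 -0.035 0 -0.031 0.054;0 0 0 -0.035 0 -0.031 0.054;0 0 0 -0.035 0 -0.031 0.054;0 0 0 -0.035 0 -0.031 0.054;0 0 0 -0.035 0 -0.031 0.054")

```text
time: 1.75
tool_pos: [0.4015, -0.0085, 0.2067]
ee_rot: [-1.581, -0.005, 1.26]
wrist_force: [0.6, 0.1, 0.0]
width: 0.0541
```

Call:
arm_command(series="0 -0.13 0 -0.01 0 -0.01 0.054;0 -0.13 0 0 0 0 0.054;0 -0.13 0 0 0 0 0.054;0 -0.13 0 0 0 0 0.054;0 -0.13 0 0 0 0 0.054;0 0 0 0 0 0 0.054;0 0 0 0 0 0 0.054")

```text
time: 2.45
tool_pos: [0.4097, -0.0294, 0.207]
ee_rot: [-1.582, 0.004, 1.918]
wrist_force: [0.9, 0.0, -0.0]
width: 0.054
```

```bash
cat > st.py <<'E'
from h import *
np.set_printoptions(precision=4,suppress=True)
Q=np.load("q.npy")
def S(w,q=Q):
    d=np.array(w)[:2]-q[:2]; c,s=np.cos(q[2]),np.sin(q[2]); return np.array([c*d[0]+s*d[1],-s*d[0]+c*d[1],w[2]])*1000
def rep():
    o=robot.get_obs(); print("t",o["time"],"tcp",o["tool_pos"],"stand",S(o["tool_pos"]).round(1),"rot",o["ee_rot"],"F",o["wrist_force"],"w",o["width"],"q6",o["joint_positions"][5])
E
python3 - <<'E'
from st import *
rep()
cv2.imwrite("pics/w1.png",robot.snapshot("wrist"))
p=robot.camera_params("wrist")
for t in("block_center","press_bar","flap_mid","stand"):
    for d in robot.spot_in("wrist",t):
        w=towld("wrist",d["centre"],p); print(t,round(d["score"],2),w,S(w).round(1),px("wrist",w,p).round())
E
```

```text
t 2.45 tcp [ 0.4097 -0.0294  0.207 ] stand [-145.4  100.2  207. ] rot [-1.582   0.0044  1.9177] F [ 0.8686  0.0287 -0.0031] w 0.05397109383498519 q6 -2.1293513301991593
block_center 0.73 [ 0.3684 -0.2646  0.042 ] [-260.2 -109.3   42. ] [98. 86.]
block_center 0.7 [ 0.4926 -0.1054  0.0332] [-91.4   1.6  33.2] [185. 214.]
block_center 0.68 [0.3796 0.0671 0.0223] [-142.9  201.3   22.3] [341. 176.]
press_bar 0.56 [ 0.4689 -0.0469  0.0407] [-95.   64.6  40.7] [233. 215.]
flap_mid 0.65 [ 0.4648 -0.0512  0.0399] [-100.2   61.9   39.9] [231. 211.]
stand 0.93 [ 0.4626 -0.0756  0.0374] [-110.1   39.5   37.4] [213. 202.]
```

View pics/w1.png

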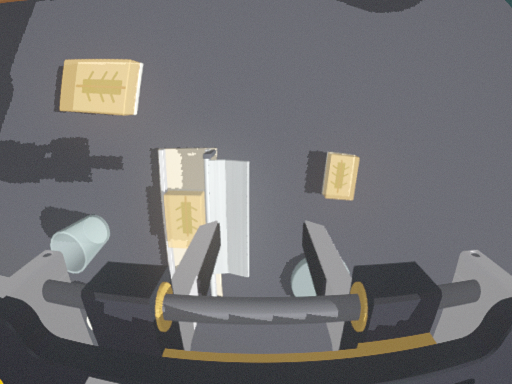

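The wrist view shows the stand from (160,150) down to about (245,275), with the block at (185,220). I'll check the fitted model against this closer picture.

```bash
cat > ov.py <<'E'
from st import *
from fit import W
def ov(src,dst,q=Q,crop=(140,130,130,160),k=4.5,bx=None,p=None):
    p=p or robot.camera_params("wrist")
    L=[[(-165,84,46),(-10,84,46),(-10,56,36),(-165,56,36),(-165,84,46)],[(0,34,39),(45,34,39),(45,-17,16),(0,-17,16),(0,34,39)],[(-175,-34,18),(0,-34,18)],[(-175,-28,18),(0,-28,18)],[(-175,-28,6),(-175,28,6)],[(-175,28,18),(0,28,18)]]
    if bx is not None: L.append([(bx-37.5,-25,36),(bx+37.5,-25,36),(bx+37.5,25,36),(bx-37.5,25,36),(bx-37.5,-25,36)])
    x,y,w,h=crop; im=cv2.imread(src)[y:y+h,x:x+w]; im=cv2.resize(im,None,fx=k,fy=k,interpolation=cv2.INTER_CUBIC)
    for l in L:
        pts=[]
        for a,b in zip(l[:-1],l[1:]):
            for t in np.linspace(0,1,12): pts.append((px("wrist",W(q,np.array(a)+(np.array(b)-np.array(a))*t),p)-(x,y))*k)
        cv2.polylines(im,[np.array(pts).astype(int)],False,(0,0,255),1)
    cv2.imwrite(dst,im[:600])
E
python3 -c "
from ov import *
ov('pics/w1.png','pics/w1o.png',bx=-84,k=3.7)"
```

```text
(no output)
```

View pics/w1o.png

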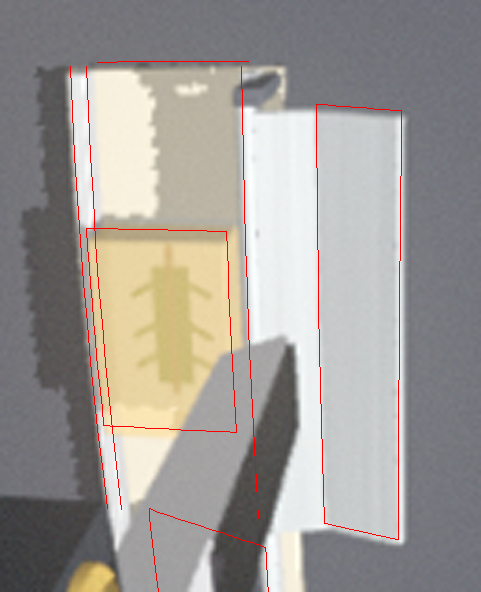

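The model fits the wrist view to within about 2 mm, with the stand perhaps 2 mm further along its x. Next I align, shift over the lane and lower to 70 mm.

Call:
arm_command(series="0.011 0.02 0 -0.035 0 0 0.054;0 0 0 -0.036 0 0 0.054;0 0 0 0 0.04 0 0.054;0 0 0 0 0.04 0 0.054;0 0 0 0 0.04 0 0.054;0 0 0 0 0.015 0 0.054;0 0 0 0 0 0 0.054")

```text
time: 3.4
tool_pos: [0.4369, -0.0999, 0.0702]
ee_rot: [-1.577, 0.008, 1.896]
wrist_force: [0.0, 0.5, 0.0]
width: 0.054
```

```bash
python3 - <<'E'
from ov import *
W0=W(Q,(2,0,0)); Q[0],Q[1]=W0[0],W0[1]; np.save("q.npy",Q)
rep()
cv2.imwrite("pics/w2.png",robot.snapshot("wrist"))
cv2.imwrite("pics/s2.png",cv2.resize(robot.snapshot("side")[110:230,210:370],None,fx=4.5,fy=4.5,interpolation=cv2.INTER_CUBIC))
ov("pics/w2.png","pics/w2o.png",Q,crop=(50,0,412,384),k=1.5,bx=-84)
E
```

```text
t 3.4 tcp [ 0.4369 -0.0999  0.0702] stand [-144.3   24.7   70.2] rot [-1.5766  0.0083  1.8956] F [0.0403 0.5143 0.0356] w 0.054005111964551766 q6 -2.244259656778339
```

View pics/w2o.png

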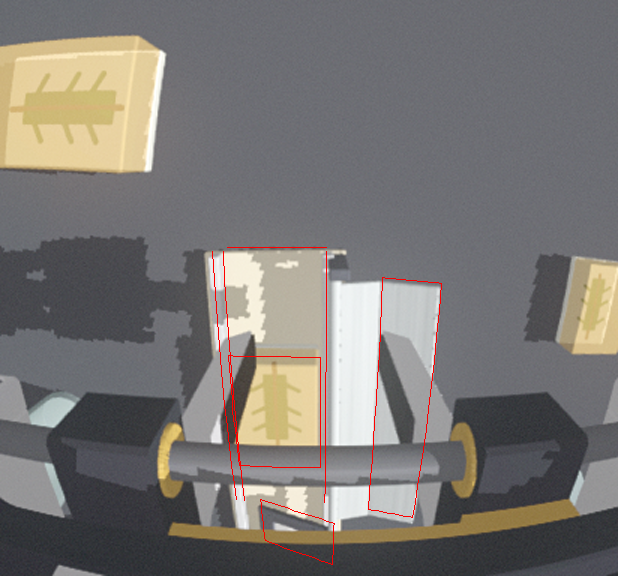

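View pics/s2.png

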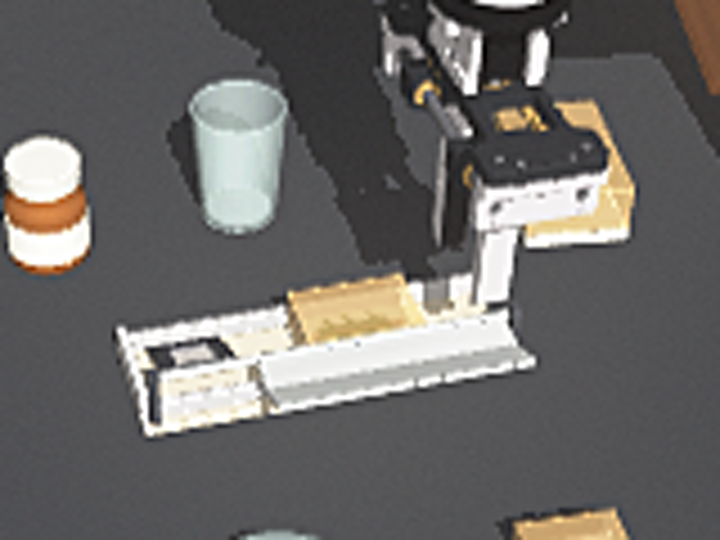

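The overlay still agrees. The bar finger is above the bar near its front end, and the other is above the lane behind the block. Now I lower onto the bar.

Call:
arm_command(series="0 0 0 0.004 0.015 0 0.054;0 0 0 0 0.01 0 0.054;0 0 0 0 0.006 0 0.054;0 0 0 0 0.006 0 0.054")

```text
time: 3.9
tool_pos: [0.4436, -0.0987, 0.0418]
ee_rot: [-1.592, 0.02, 1.896]
wrist_force: [0.4, 0.6, 0.6]
width: 0.0536
```

```bash
python3 -c "
from st import *
rep()"
```

```text
t 3.9 tcp [ 0.4436 -0.0987  0.0418] stand [-137.6   23.7   41.8] rot [-1.5916  0.0204  1.8959] F [0.388  0.6417 0.6212] w 0.053554912649340466 q6 -2.236733888652006
```

Call:
arm_command(series="0.02 0 -0.02 0.006 0 0.006 0.054;0 0 0 0 0 0 0.054")

```text
time: 4.1
tool_pos: [0.4356, -0.0948, 0.0418]
ee_rot: [-1.57, -0.001, 1.896]
wrist_force: [0.3, 0.1, -0.9]
width: 0.0541
```

```bash
python3 -c "
from st import *
rep()"
```

```text
t 4.1 tcp [ 0.4356 -0.0948  0.0418] stand [-143.9   29.9   41.8] rot [-1.5702 -0.001   1.8959] F [ 0.3449  0.1402 -0.8826] w 0.05406664683862728 q6 -2.2380612531874537
```

Aligned. Now I press down in small steps.

Call:
arm_command(series="0 0 0 0 0.006 0 0.054;0 0 0 0 0.006 0 0.054")

```text
time: 4.3
tool_pos: [0.4371, -0.0961, 0.0314]
ee_rot: [-1.573, 0.003, 1.896]
wrist_force: [-2.3, -2.4, 4.7]
width: 0.0538
```

```bash
python3 -c "
from st import *
rep()"
```

```text
t 4.3 tcp [ 0.4371 -0.0961  0.0314] stand [-142.9   28.2   31.4] rot [-1.5726  0.0028  1.8962] F [-2.2763 -2.4097  4.7252] w 0.05383837745682627 q6 -2.238263271486394
```

Call:
arm_command(series="0 0 0 0.001 0.005 0 0.054;0 0 -0.003 0.001 0.004 0.001 0.054;0 0 0 0 0 0 0.054")

```text
time: 4.6
tool_pos: [0.4382, -0.0988, 0.0259]
ee_rot: [-1.575, 0.01, 1.896]
wrist_force: [-3.0, 3.9, 3.8]
width: 0.0537
```

```bash
python3 -c "
from st import *
rep()
cv2.imwrite('pics/w3.png',robot.snapshot('wrist'))
cv2.imwrite('pics/s3.png',cv2.resize(robot.snapshot('side')[110:230,210:370],None,fx=4.5,fy=4.5,interpolation=cv2.INTER_CUBIC))
"
```

```text
t 4.6 tcp [ 0.4382 -0.0988  0.0259] stand [-142.8   25.3   25.9] rot [-1.5751  0.0101  1.8963] F [-3.0381  3.917   3.7512] w 0.05374318320957706 q6 -2.2389809128298355
```

View pics/w3.png

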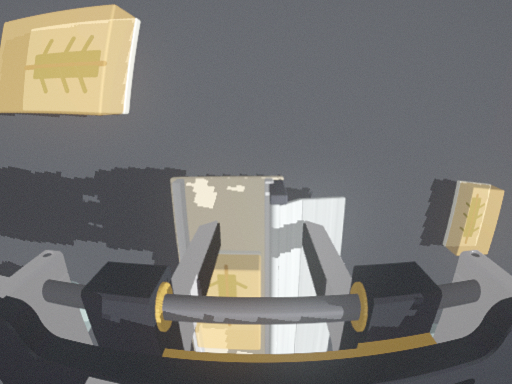

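View pics/s3.png

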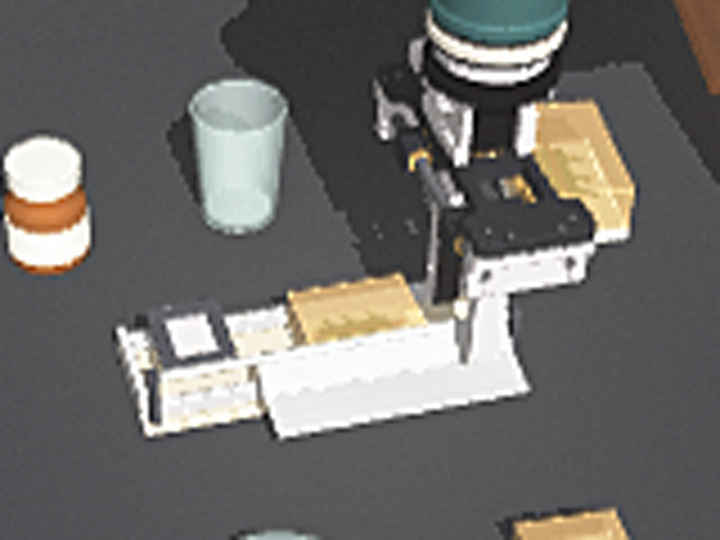

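The flap is about half open. The bar finger has drifted towards the hinge side (tool y 25 mm, wanted about 31 mm), so I shift outward and keep pressing.

Call:
arm_command(series="0 0 0 0.006 0 0 0.054;0.004 0 -0.01 0.003 0.004 0 0.054;0 0 0 0.001 0.004 0 0.054")

```text
time: 5.0
tool_pos: [0.4388, -0.0952, 0.0231]
ee_rot: [-1.575, 0.015, 1.897]
wrist_force: [-2.7, -4.2, 8.2]
width: 0.0537
```

```bash
python3 -c "
from st import *
rep()"
```

```text
t 5.0 tcp [ 0.4388 -0.0952  0.0231] stand [-141.    28.5   23.1] rot [-1.5752  0.0154  1.897 ] F [-2.7463 -4.2129  8.1801] w 0.053734192772622175 q6 -2.2269639271812283
```

Call:
arm_command(series="0.004 0 -0.012 0.004 0.004 0.001 0.054;0 0 0 0.002 0.004 0 0.054;0 0 0 0.002 0.003 0 0.054")

```text
time: 5.3
tool_pos: [0.44, -0.0941, 0.0188]
ee_rot: [-1.577, 0.019, 1.897]
wrist_force: [-5.9, -3.3, 17.3]
width: 0.054
```

```bash
python3 -c "
from st import *
rep()"
```

```text
t 5.3 tcp [ 0.44   -0.0941  0.0188] stand [-139.5   29.2   18.8] rot [-1.5765  0.0188  1.8973] F [-5.862  -3.3425 17.281 ] w 0.054022681463963114 q6 -2.2220016179455273
```

The force has jumped to 17 N at tip height ~18 mm, so the bar should be on its stop. I'll check that in a picture before pushing.

```bash
python3 -c "
from st import *
cv2.imwrite('pics/s4.png',cv2.resize(robot.snapshot('side')[120:230,225:365],None,fx=5,fy=5,interpolation=cv2.INTER_CUBIC))
rep()
"
```

```text
t 5.35 tcp [ 0.4399 -0.0941  0.019 ] stand [-139.6   29.2   19. ] rot [-1.5764  0.0189  1.8976] F [-4.9809 -3.3238 12.8318] w 0.05427224345921965 q6 -2.2219432177932266
```

View pics/s4.png

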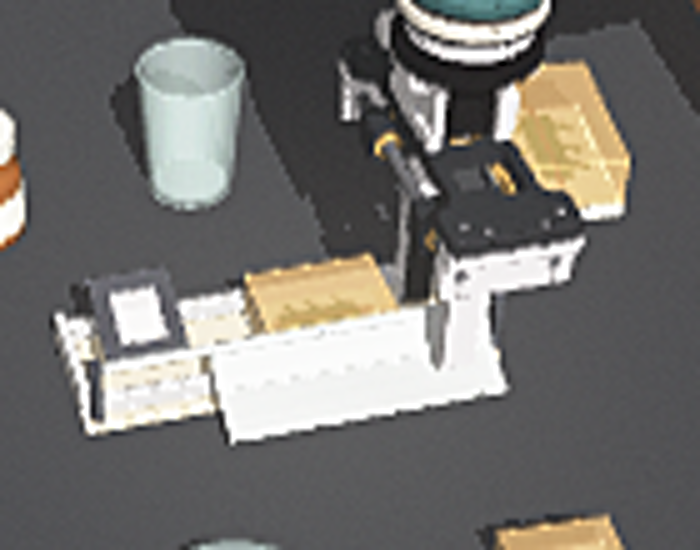

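The flap is wide open, with the bar down and the finger on it. I start pushing along the lane (tool -z) while keeping down pressure.

Call:
arm_command(series="0.003 0 -0.008 0.001 0.003 -0.008 0.054;0 0 -0.004 0.001 0.003 -0.008 0.054;0.002 0 -0.004 0.001 0.003 -0.008 0.054;0 0 -0.004 0.001 0.003 -0.008 0.054")

```text
time: 5.75
tool_pos: [0.4554, -0.0842, 0.0161]
ee_rot: [-1.535, -0.005, 1.902]
wrist_force: [-15.3, -3.5, 24.9]
width: 0.0539
```

```bash
python3 -c "
from st import *
rep()"
```

```text
t 5.75 tcp [ 0.4554 -0.0842  0.0161] stand [-121.7   33.6   16.1] rot [-1.5353 -0.0046  1.9018] F [-15.2666  -3.4544  24.9432] w 0.05390609617218664 q6 -2.1897117262059522
```

Friction is high because I'm pressing harder than needed. I ease the down pressure, level the tilt and continue.

Call:
arm_command(series="-0.03 0 0 -0.002 0 -0.006 0.054;0 0 0 0 0.001 -0.008 0.054;0 0 0 0 0.001 -0.008 0.054")

```text
time: 6.05
tool_pos: [0.4685, -0.0779, 0.0158]
ee_rot: [-1.547, -0.014, 1.903]
wrist_force: [-8.4, -1.4, 11.9]
width: 0.0542
```

```bash
python3 -c "
from st import *
rep()"
```

```text
t 6.05 tcp [ 0.4685 -0.0779  0.0158] stand [-107.3   35.4   15.8] rot [-1.5467 -0.0139  1.9034] F [-8.4229 -1.4231 11.9201] w 0.05420548354835193 q6 -2.1852085692029974
```

Call:
arm_command(series="-0.02 0 0.012 -0.003 -0.001 -0.007 0.054;0 0 0 -0.001 0.001 -0.009 0.054;-0.008 0 0 0 0.001 -0.009 0.054;0 0 0 0 0.001 -0.009 0.054")

```text
time: 6.45
tool_pos: [0.4885, -0.0693, 0.0151]
ee_rot: [-1.544, -0.015, 1.906]
wrist_force: [-10.5, -1.6, 13.5]
width: 0.0541
```

```bash
python3 -c "
from st import *
rep()
cv2.imwrite('pics/s5.png',cv2.resize(robot.snapshot('side')[120:230,225:365],None,fx=5,fy=5,interpolation=cv2.INTER_CUBIC))
cv2.imwrite('pics/w5.png',robot.snapshot('wrist'))
"
```

```text
t 6.45 tcp [ 0.4885 -0.0693  0.0151] stand [-85.6  37.1  15.1] rot [-1.5438 -0.0153  1.9062] F [-10.4655  -1.5705  13.4666] w 0.054101960377848216 q6 -2.1600000691953767
```

View pics/s5.png

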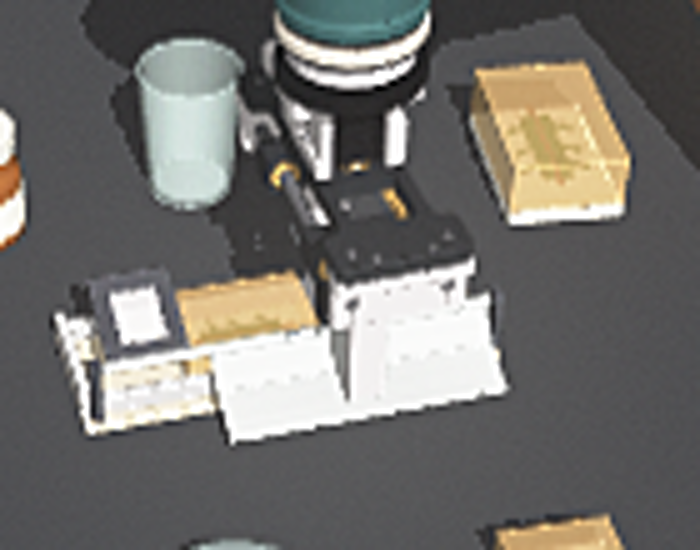

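View pics/w5.png

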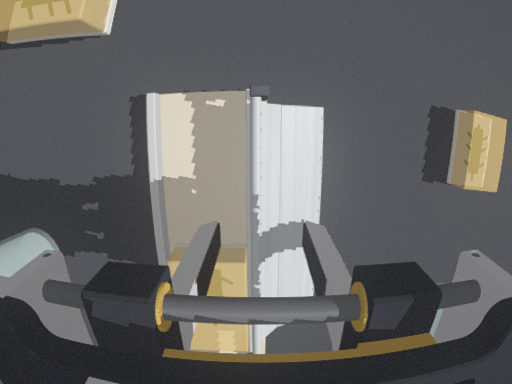

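The block's front is now sliding under the wide-open flap. I correct the outward drift and continue.

Call:
arm_command(series="-0.02 0.01 0.012 -0.003 -0.001 -0.008 0.054;0 0 0 -0.003 0.000 -0.009 0.054;-0.008 0 0 -0.002 0.001 -0.009 0.054;0 0 0 -0.001 0.001 -0.009 0.054")

```text
time: 6.95
tool_pos: [0.5096, -0.0627, 0.0151]
ee_rot: [-1.539, -0.023, 1.899]
wrist_force: [-12.5, -0.7, 16.4]
width: 0.0544
```

```bash
python3 -c "
from st import *
rep()"
```

```text
t 6.95 tcp [ 0.5096 -0.0627  0.0151] stand [-63.5  36.5  15.1] rot [-1.5391 -0.0225  1.8992] F [-12.5367  -0.6846  16.3659] w 0.054371467604244564 q6 -2.1345108359004805
```

Call:
arm_command(series="-0.02 0 0.015 -0.004 -0.001 -0.008 0.054;0 0 0 -0.003 0.000 -0.009 0.054;-0.01 0 0.01 -0.003 0.000 -0.009 0.054")

```text
time: 7.25
tool_pos: [0.5247, -0.0596, 0.016]
ee_rot: [-1.542, -0.016, 1.902]
wrist_force: [-13.6, 0.3, 16.4]
width: 0.054
```

```bash
python3 -c "
from st import *
rep()"
```

```text
t 7.25 tcp [ 0.5247 -0.0596  0.016 ] stand [-48.3  34.6  16. ] rot [-1.5417 -0.0161  1.902 ] F [-13.6205   0.3136  16.3769] w 0.053962138598974925 q6 -2.1214486326816497
```

Call:
arm_command(series="-0.02 0 0.01 -0.002 0.000 -0.008 0.054;0 0 0 -0.001 0.000 -0.008 0.054")

```text
time: 7.45
tool_pos: [0.5339, -0.0559, 0.0165]
ee_rot: [-1.547, -0.014, 1.904]
wrist_force: [-5.6, -0.1, 7.2]
width: 0.0541
```

```bash
python3 -c "
from st import *
rep()
cv2.imwrite('pics/s6.png',cv2.resize(robot.snapshot('side')[120:230,225:365],None,fx=5,fy=5,interpolation=cv2.INTER_CUBIC))
"
```

```text
t 7.45 tcp [ 0.5339 -0.0559  0.0165] stand [-38.3  35.2  16.5] rot [-1.5471 -0.0136  1.9037] F [-5.5714 -0.0588  7.1758] w 0.054130491631092556 q6 -2.113252362141223
```

View pics/s6.png

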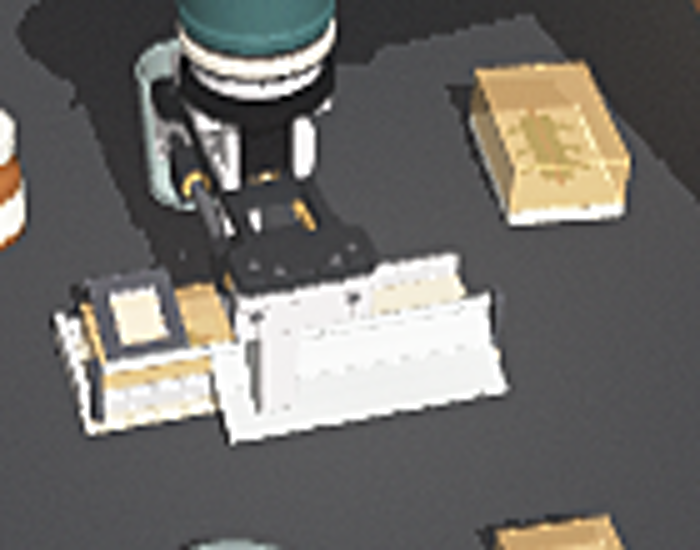

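About 10 mm remains. I'll go on gently and watch for the stop.

Call:
arm_command(series="-0.01 0 0.005 -0.002 0.001 -0.006 0.054;0 0 0 -0.001 0.001 -0.006 0.054")

```text
time: 7.7
tool_pos: [0.5404, -0.0536, 0.016]
ee_rot: [-1.543, -0.016, 1.905]
wrist_force: [-11.9, -1.8, 17.3]
width: 0.0538
```

```bash
python3 -c "
from st import *
rep()"
```

```text
t 7.7 tcp [ 0.5404 -0.0536  0.016 ] stand [-31.4  35.3  16. ] rot [-1.5427 -0.0159  1.9054] F [-11.9264  -1.7528  17.2746] w 0.05378711461848687 q6 -2.1083226905313968
```

Call:
arm_command(series="-0.01 0 0.005 -0.002 0 -0.005 0.054;0 0 0 -0.001 0 -0.004 0.054")

```text
time: 7.9
tool_pos: [0.5403, -0.0536, 0.0162]
ee_rot: [-1.531, -0.019, 1.904]
wrist_force: [-9.7, -1.2, 10.4]
width: 0.0542
```

```bash
python3 -c "
from st import *
rep()"
```

```text
t 7.9 tcp [ 0.5403 -0.0536  0.0162] stand [-31.5  35.3  16.2] rot [-1.531  -0.0187  1.9037] F [-9.7234 -1.2064 10.4021] w 0.05424071494571424 q6 -2.1037139533882256
```

Call:
arm_command(series="0 0 0 0 0 -0.008 0.054;0 0 0 0 0 -0.008 0.054")

```text
time: 8.1
tool_pos: [0.5401, -0.0536, 0.0165]
ee_rot: [-1.493, -0.021, 1.898]
wrist_force: [-21.2, -5.0, 18.1]
width: 0.0538
```

```bash
python3 -c "
from st import *
rep()
cv2.imwrite('pics/s7.png',cv2.resize(robot.snapshot('side')[120:230,225:365],None,fx=5,fy=5,interpolation=cv2.INTER_CUBIC))
cv2.imwrite('pics/w7.png',robot.snapshot('wrist'))
"
```

```text
t 8.1 tcp [ 0.5401 -0.0536  0.0165] stand [-31.7  35.4  16.5] rot [-1.4931 -0.0211  1.8984] F [-21.2321  -5.0481  18.0992] w 0.053764094776195544 q6 -2.0851654839518194
```

View pics/s7.png

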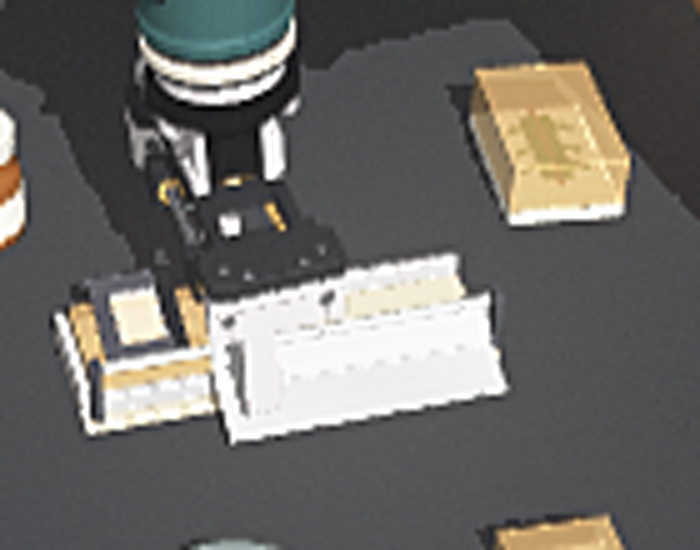

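View pics/w7.png

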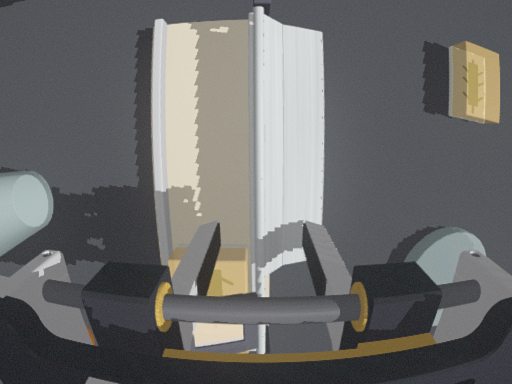

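Motion has stopped: the TCP stays put while the resistance along the lane rises to 21 N. I'll check that the block is really home by projecting the home outline into the side view.

```bash
cat > hv.py <<'E'
from st import *
from fit import W
def hv(img,dst,n="side",crop=(235,160,70,50),k=11):
    x,y,w,h=crop; im=cv2.resize(img[y:y+h,x:x+w],None,fx=k,fy=k,interpolation=cv2.INTER_CUBIC)
    P=robot.camera_params(n)
    for b,col in((17.5,(0,0,255)),(7.5,(255,0,0))):
        for z in (36,):
            l=[(b-37.5,-25,z),(b+37.5,-25,z),(b+37.5,25,z),(b-37.5,25,z),(b-37.5,-25,z)]
            pts=np.array([(px(n,W(Q,s),P)-(x,y)+.5)*k for s in l]).astype(int); cv2.polylines(im,[pts],False,col,1)
    pts=np.array([(px(n,W(Q,s),P)-(x,y)+.5)*k for s in [(55,-28,26),(55,28,26)]]).astype(int); cv2.polylines(im,[pts],False,(0,200,0),1)
    cv2.imwrite(dst,im)
if __name__=="__main__":
    hv(robot.snapshot("side"),"pics/hv.png"); rep()
E
python3 hv.py
```

```text
t 8.25 tcp [ 0.5401 -0.0536  0.0165] stand [-31.7  35.4  16.5] rot [-1.4933 -0.0213  1.8984] F [-21.5047  -4.5286  17.2133] w 0.05393059430717985 q6 -2.085429715022065
```

View pics/hv.png

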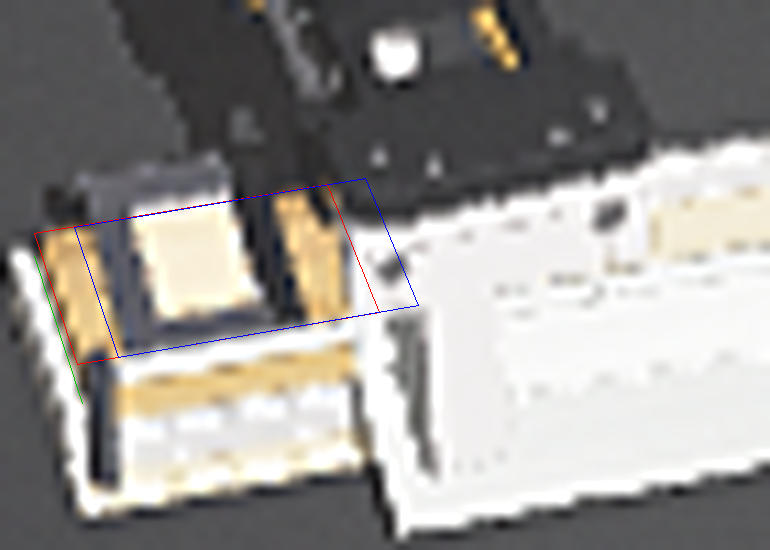

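The block's far top edge is at crop (45,235)-(85,365), on the red home outline and against the stop plate to about 1 mm. The 20 N rigid resistance agrees with that. I back the finger off the block with the bar still down.

Call:
arm_command(series="-0.04 0 0.01 0 0.001 0.005 0.054;-0.03 0 0.01 0 0.001 0.006 0.054;0 0 0 0 0.001 0.006 0.054")

```text
time: 8.55
tool_pos: [0.5284, -0.0568, 0.0175]
ee_rot: [-1.579, -0.003, 1.897]
wrist_force: [2.6, 3.6, 4.1]
width: 0.0536
```

```bash
python3 -c "
from st import *
rep()
from hv import hv
hv(robot.snapshot('side'),'pics/hv2.png')"
```

```text
t 8.55 tcp [ 0.5284 -0.0568  0.0175] stand [-43.9  36.1  17.5] rot [-1.5788 -0.0028  1.8965] F [2.6111 3.5813 4.1498] w 0.05362108353621418 q6 -2.1164857455553188
```

View pics/hv2.png

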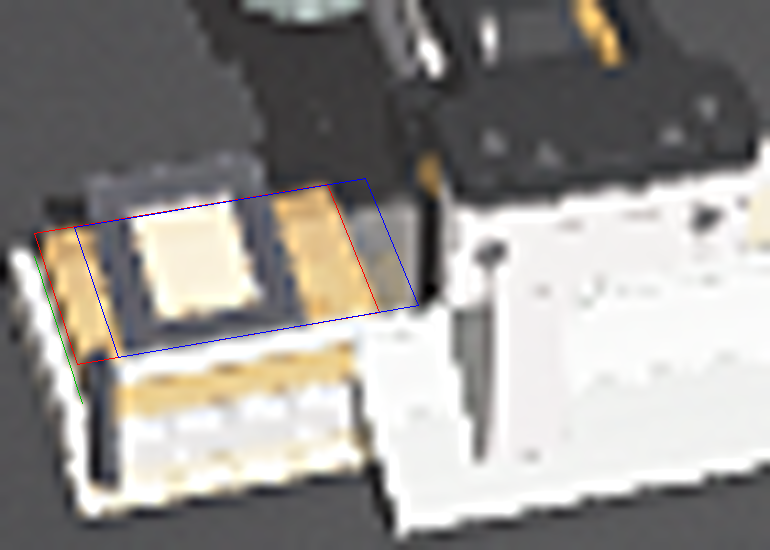

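The block outline now matches the home outline at both ends, and the finger is about 12 mm clear of it. I raise straight up to release the bar.

Call:
arm_command(series="0 0 0 0 -0.004 0.001 0.054;0 0 0 0 -0.005 0.001 0.054;0 0 0 0 -0.006 0.001 0.054;0 0 0 0 -0.008 0 0.054;0 0 0 0 -0.01 0 0.054;0 0 0 0 -0.02 0 0.054;0 0 0 0 -0.03 0 0.054;0 0 0 0 -0.04 0 0.054;0 0 0 0 -0.03 0.02 0.054;0 0 0 0 0 0.04 0.054;0 0 0 0 0 0.04 0.054;0 0 0 0 0 0 0.054")

```text
time: 9.8
tool_pos: [0.4243, -0.095, 0.1778]
ee_rot: [-1.56, 0.0, 1.898]
wrist_force: [-0.0, -0.1, 0.3]
width: 0.054
```

Call:
arm_command(series="0 0 0 0.045 0 0 0.054;0 0 0 0.045 0 0 0.054;0 0 0 0.045 0 0 0.054;0 0 0 0 0 0 0.054")

```text
time: 10.2
tool_pos: [0.3813, 0.0349, 0.1791]
ee_rot: [-1.563, 0.002, 1.89]
wrist_force: [-0.4, -0.9, -0.6]
width: 0.0539
```

```bash
python3 -c "
from st import *
rep()
from hv import hv
im=robot.snapshot('side')
hv(im,'pics/hv3.png'); cv2.imwrite('pics/s8.png',im); t=robot.snapshot('top'); cv2.imwrite('pics/t8.png',cv2.resize(t[110:310,180:400],None,fx=3,fy=3,interpolation=cv2.INTER_CUBIC))
hv(t,'pics/ht3.png','top',(255,155,75,70),8)"
```

```text
t 10.2 tcp [0.3813 0.0349 0.1791] stand [-153.7  170.2  179.1] rot [-1.5626  0.0022  1.8901] F [-0.3737 -0.8587 -0.64  ] w 0.053935010700727336 q6 -1.9430490502773827
```

View pics/hv3.png

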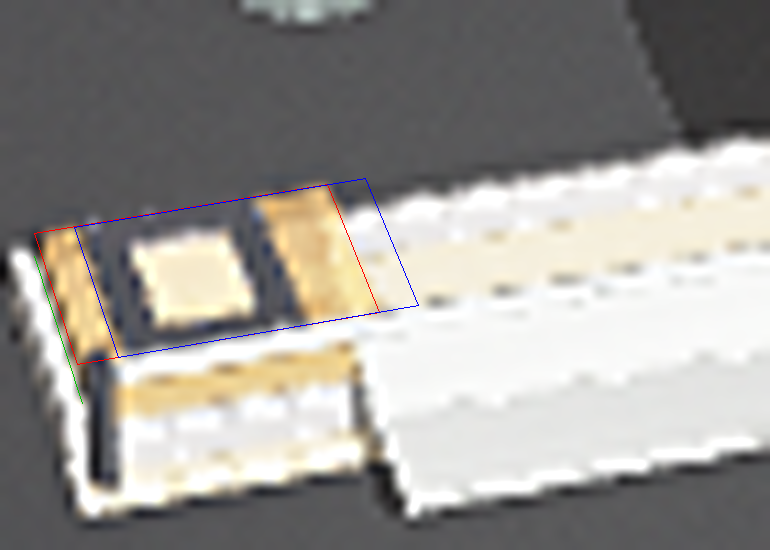

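View pics/ht3.png

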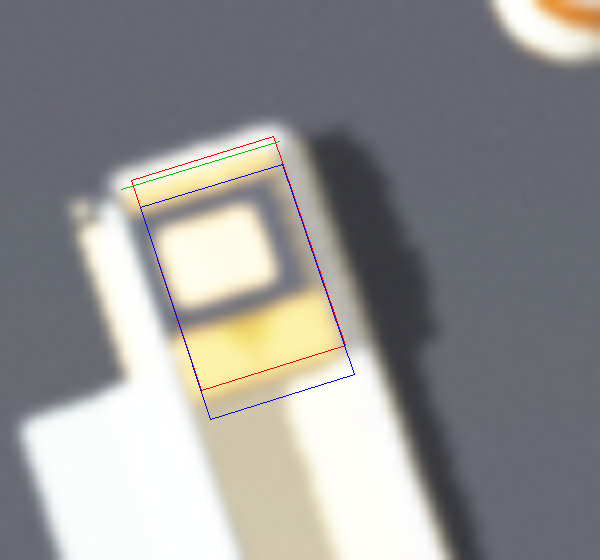

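View pics/s8.png

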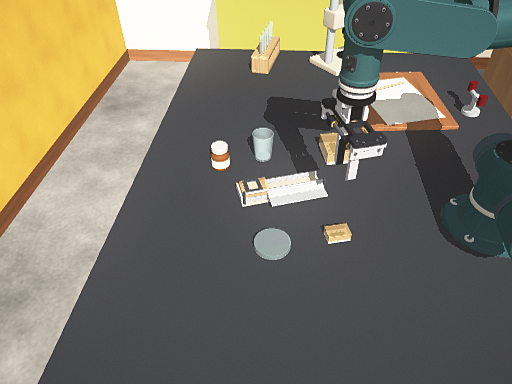

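The flap lies flat on the block, the bar is back up and the bystanders are where they were. The top view puts the rear edge about 1 px from the model, so I take one close wrist look at the gap to the back stop.

Call:
arm_command(series="0 0 0 -0.02 0 -0.04 0.054;0 0 0 -0.02 0 -0.04 0.054;0 0 0 -0.02 0 -0.04 0.054;0 0 0 -0.02 0 -0.04 0.054;0 0 0 -0.02 0 -0.04 0.054;0 0 0 -0.02 0 -0.04 0.054;0 0 0 -0.02 0 -0.04 0.054;0 0 0 0 0 0 0.054")

```text
time: 11.1
tool_pos: [0.7071, -0.0334, 0.1665]
ee_rot: [-1.553, 0.008, 1.87]
wrist_force: [-0.3, 0.8, -1.2]
width: 0.0539
```

```bash
python3 -c "
from st import *
rep()
cv2.imwrite('pics/w9.png',cv2.resize(robot.snapshot('wrist'),None,fx=1.5,fy=1.5,interpolation=cv2.INTER_CUBIC))"
```

```text
t 11.1 tcp [ 0.7071 -0.0334  0.1665] stand [132.9   0.8 166.5] rot [-1.5528  0.0076  1.8703] F [-0.341   0.7518 -1.2284] w 0.05393524702011099 q6 -1.992292355077815
```

View pics/w9.png

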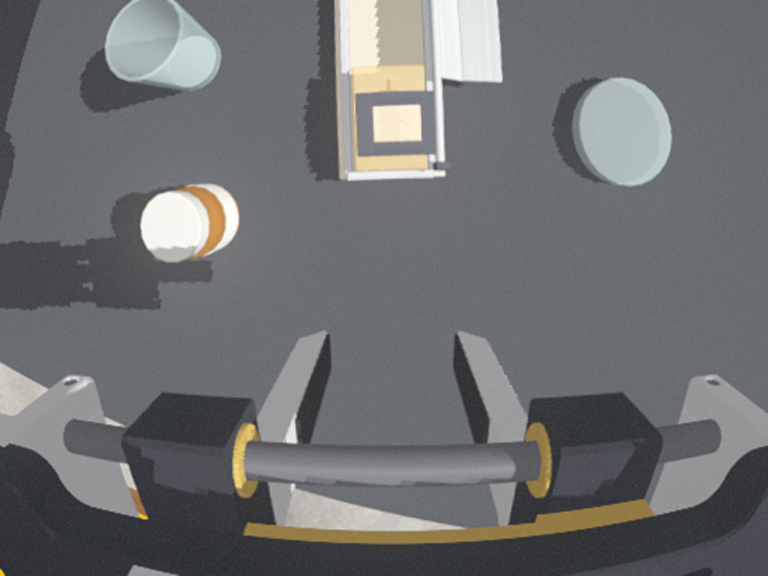

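```bash
python3 -c "
import cv2
a=cv2.imread('pics/w9.png')[50:190,320:460]
cv2.imwrite('pics/w9c.png',cv2.resize(a,None,fx=4,fy=4,interpolation=cv2.INTER_CUBIC))"
```

```text
(no output)
```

View pics/w9c.png

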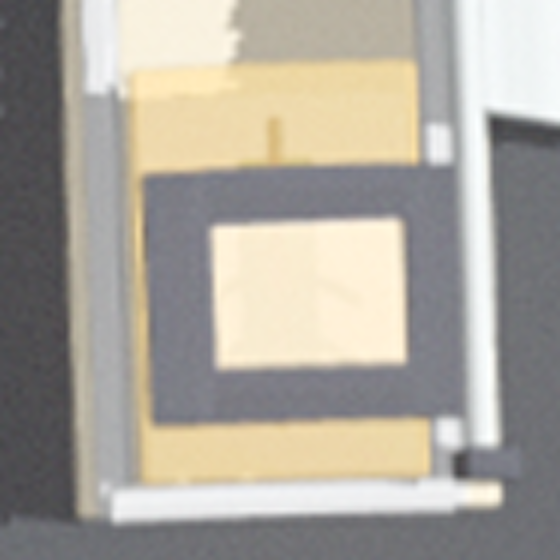

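The block's front face sits against the back stop plate with no gap. About 10 mm of amber shows past the flap, as it should, and the flap is flat on top. The robot is clear, so I hand in.

```bash
python3 -c "
from bench import robot
print(robot.close_job())"
```

```text
the job is handed in; nothing more can be done
None
```

The block is loaded and clamped, and I handed the job in at about 11 s of the 38 s allowed. I held the press bar down with one fingertip until the flap was wide open. With the other I pushed the middle-sized block about 100 mm along the lane until it stopped against the back stop. I then backed that finger off, raised straight up to release the bar, and moved the arm clear.

**Last checks:**
- **Block:** the side view matched the home outline at both ends. The close wrist view showed no gap at the back stop and about 10 mm of block past the flap, as it should be.
- **Flap and bystanders:** the flap lies flat on the block, and the beaker, jar and dish looked unmoved.
- **Force:** the highest wrist force I read was about 29 N. At the back stop the fingers stopped dead, with about 21 N against the push.
- **Disagreement:** the top view showed the block's rear edge about 1 pixel (2–3 mm) short of the model's home outline. I put this down to a calibration offset, because the other views and the hard stop all agreed that it was home.

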